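Lid on the rinse funnel, then hold its gate open at the mark

ROBOT

A 7-joint arm with a two-finger parallel gripper is mounted at the origin on the work surface. World frame = base frame: x ahead of the robot, y to its left, z up, the work surface at z = 0. Lengths are in m, angles in rad, forces in N, time in s.
With the tool pointing down it reaches from about 0.4 to 0.85 m from the base axis. Payload 4.5 kg.
Tool frame: the origin (TCP) lies at the very end of the fingers, on their centre line; the grasp point (between the pads) lies 19 mm behind it (robot.grip_depth is the distance from the TCP to the grasp point, in m); z points along the fingers, y is the line along which they close (so a half turn about z gives the same grasp; the last joint's range is limited). The gripper opens to 88 mm and grips with 3 to 60 N. Pads are 18 mm wide; open, the fingers measure 123 mm over their backs; the gripper's body (75 mm by 187 mm) begins 45 mm behind the grasp point.
Start: joints at [-1.146, 0.689, -0.195, 1.565, 0.157, 0.902, -0.215], TCP at [0.238, 0.578, 0.239] pointing down, gripper open.
Joint ranges: [-3.01, 3.01], [-0.46, 2.08], [-1.47, 1.51], [0.13, 2.56], [-1, 4.14], [0.04, 2.09], [-2.66, 2.66]. Speed limits (rad/s): [2.57, 2.57, 3.14, 3.14, 3.14, 3.14, 3.14].

INTERFACE

Orientations are given as a rotation vector (axis times angle).
In Python, from rig import robot gives the robot as it stands.
- The arm moves only by the tool arm_command, never from a script. Its arguments are lists of equal length, an entry for each row: "xyz": the shift along the tool's x, y, z in cm, a list of three; "spin": the turn about the tool's z in degrees; "claw": the opening in per cent of the stroke, from 0 (shut) to 100 (fully open). In form: {"xyz": [[tx, ty, tz], ...], "spin": [spin, ...], "claw": [claw, ...]}. A call has exactly 5 rows; each row shifts and turns the commanded pose from where the row before left it, along the tool's axes as they then stand; what a row does not reach is not made up. A row lasts 1/10 s, in which the tool goes at most 50 mm and 8.59 degrees, less where a joint would pass 70% of its speed; a pose out of reach is approached as far as the arm can. A call with a gripper value outside its range is refused whole. The fingers move at their own pace and stop on an object; "force" is the grip in N (left out, the last holds). Time passes only in rows, so rows that do not move let the fingers close, or fill a call up. It gives the time, the measured TCP pose, the force, the opening and the grip force at its end, in the units of the state.
- robot.get_state(): the state, without advancing time (a new reading comes with each control period).
- robot.capture(name): name is "scene" or "top"; returns the picture (420x560x3 uint8, red, green, blue); there is no depth.
- robot.camera_model(name): a dict with "intrinsics" (3x3 intrinsics, pixels), "R" (3x3) and "t" (3): a world point X has camera coordinates R X + t. Camera axes: x right, y down, z forward; pixel columns grow to the right and rows downward; lengths in m; the calibration is good to about 2 mm. A picture is of the moment at which its call begins. camera_model takes no time and is no camera call.
- robot.hand_in(): hands the job in; it is judged then, once.
The state is a dict: "time_s": time; "joint_positions": joint angles; "qvel": joint speeds; "joint_torque": joint torques, N m; "tcp_pos": TCP position; "tool_rot": TCP orientation; "contact_force": force on the tool from outside, world axes, zero at the start; "wrist_torque": the same for the moment, N m; "grip_width": finger opening in m; "finger_force": force on a finger pad.
Only numpy, scipy, OpenCV 4.12 (cv2) and the standard library are available. Lean on these libraries where they do the work, as an engineer would, in place of code of your own. Each camera call takes 0.05 s, during which the arm holds its last target. There are 200 camera calls.

TASK

Get the two check balls ready for rinsing through: put the clear splash lid on the steel funnel and press it down firmly so that it sits level on the rim. Only then pull the black knob of the spring-return gate out until the orange index stands over the red mark, so that both balls drop into the beaker, and finish while still holding the gate there, as it shuts by itself when let go. Leave the beaker standing in its place and the other gauges and tools where they are.

Things in the scene. Friction and masses are not known exactly. Their poses are not given: they have to be found in the camera images.
- stand: Stainless rinse stand, fixed: drip base 170 x 150 mm (top 18 mm high), two columns, gate housing 120 x 130 mm (122 to 152 mm high) and the steel funnel above, on an upright axis through the origin. Origin: on the bench under the funnel axis. The gate is pulled out along its -x axis; z up. A rinse pipe with a blue valve lever stands on its +x side, up to 105 mm from the axis, below the rim.
- funnel_rim (a point): Centre of the funnel's mouth at rim height, 227 mm above the bench. The rim is a round collar 30 mm tall, outside diameter 112 mm, inside 106 mm, with a cone below it.
- lid: Clear acrylic splash lid with blue seal line, 140 g, loose, lying knob upward. Round step 99 mm wide, 8 mm tall (goes inside the funnel collar); above it a flange 122 mm wide, 5 mm thick (rests on the rim); in the middle an upright black knob 22 mm in diameter, 13 to 43 mm above the origin. Origin: centre of the step's underside; z up. Seated, the origin is 8 mm below funnel_rim.
- gate (a joint): How far the gate slide is pulled out, m: 0 shut (start), 0.040 at the red mark (its hole stands under the funnel throat), stop at 0.055. A spring pulls it shut: about 4 N at 0, about 8.5 N at the mark; let go, it shuts by itself.
- pull_knob (a point): Black round pull knob on the end of the gate's 8 mm rod, lying level along the pull: 24 mm in diameter, 26 mm long, then a 32 mm collar 6 mm thick at its outer end. This point: middle of the 26 mm part, on the rod's axis, 136 mm high, 164 mm from the funnel axis when shut; free space below. Axes as stand; it moves along the stand's -x.
- index (a point): Centre of the orange index collar (17 mm diameter, 4 mm thick) on the gate's rod, 136 mm high. It moves with the knob, 73 mm nearer the funnel.
- red_mark (a point): Red cross line, 3 mm wide, near the outer end of the aluminium scale strip below the rod, 125 mm above the bench and fixed to the stand. The gate is at the mark when index is straight above it.
- beaker: Clear acrylic parts beaker, outside diameter 84 mm, 90 mm tall, wall 3 mm, floor 6 mm, standing loose on the drip base under the funnel. Origin: centre of its underside.
- ball_a_center (a point): Centre of a hardened steel check ball, 20 mm in diameter; it starts in the funnel throat on the shut gate.
- ball_b_center (a point): Centre of the second check ball, 20 mm in diameter, lying on the first in the funnel.
- snap_gauge: Chrome C-shaped snap gauge lying flat on the bench, about 110 x 106 x 16 mm, with a black grip. Origin: about its centre, underside. To be left alone.
- gauge_tray: Black polymer gauge tray, 140 x 200 x 28 mm, three compartments. Origin: centre of its underside. To be left alone.
- ring_gauge: Steel ring gauge, 48 mm in diameter, 18 mm tall, lying in the tray. Origin: centre of its underside. To be left alone.
- wash_bottle: White wash bottle with blue cap, 62 mm in diameter, 160 mm tall. Origin: centre of its underside. To be left alone.
- brush: Cleaning brush about 160 mm long lying near the left edge, away from the stand. To be left alone.

How it is judged:
On the way, in this order (a step that is already met when the one before it is completed fails the run):
1. the lid sits level on the funnel rim and is pressed down on it (more than 4 N) (horizontal distance between lid and funnel_rim below 0.007 m and z of lid in the frame of funnel_rim between -0.0105 and -0.006 m and angle between lid's own z axis and vertical below 0.035 rad and contact force between lid and stand above 4 N), for 0.1 s.
2. with the lid seated, the gripper holds the gate at the red mark and both balls are in the beaker (horizontal distance between lid and funnel_rim below 0.007 m and z of lid in the frame of funnel_rim between -0.0105 and -0.006 m and angle between lid's own z axis and vertical below 0.035 rad and value of joint gate between 0.036 and 0.044 m and horizontal distance between each of ball_a_center, ball_b_center and beaker below 0.036 m and z of ball_a_center in the frame of beaker between 0.005 and 0.045 m and z of ball_b_center in the frame of beaker between 0.005 and 0.045 m and contact force between the fingers and gate above 3 N), for 0.2 s.
At the end, for the whole second after the job is handed in: Lid on the rim, within 7 mm of centre, down within 2 mm, level within 2 degrees; fingers hold the knob (over 3 N) with the gate 36 to 44 mm out; both balls in the beaker, which stands upright within 15 mm of its start; other things moved less than 20 mm (all of step 2 and angle between beaker's own z axis and vertical below 0.05 rad and distance of beaker from where it was at the start of the episode below 0.015 m and distance of each of snap_gauge, gauge_tray, ring_gauge, wash_bottle, brush from where it was at the start of the episode below 0.02 m); the arm keeps its last pose, push and grip.
It fails at once if the gate is pulled open while the lid is not seated on the funnel (value of joint gate above 0.012 m and not (horizontal distance between lid and funnel_rim below 0.007 m and z of lid in the frame of funnel_rim between -0.0105 and -0.006 m and angle between lid's own z axis and vertical below 0.035 rad)).
It fails at once if a gauge or tool that is to be left alone is moved by more than 30 mm (distance of any of snap_gauge, gauge_tray, ring_gauge, wash_bottle, brush from where it was at the start of the episode above 0.03 m).
It also fails if it takes over 67 s, if anything falls off the work surface, if the arm or the gripper's body presses on something with over 40 N, if the wrist force passes 120 N, or if a joint passes its speed limit or range.

## Working session

There is one attempt and no reset: what is moved stays moved. The work goes in short steps, Python scripts to look and compute and a tool call to move; the robot and the scene stay as the last step left them, time stands still between calls to the robot, and variables do not carry over. Pictures are saved under pics/ and viewed, at most 10 in all, crops included, and the job is handed in when it is done.

Besides the shell and the picture viewer there is one more tool, called after "Call:" by a JSON object that holds its "name" and its "arguments", one argument or row to a line. arm_command: Moves the arm, as the interface text tells. Its arguments: {"type":"object","properties":{"xyz":{"type":"array","items":{"type":"array","items":{"type":"number"}}},"spin":{"type":"array","items":{"type":"number"}},"claw":{"type":"array","items":{"type":"number"}},"force":{"type":"number"}},"required":["xyz","spin","claw"]}

```bash
mkdir -p pics; ls
python3 - <<'E'
from rig import robot
import cv2,numpy as np
np.set_printoptions(precision=4,suppress=True)
for n in("scene","top"):
    im=robot.capture(n); cv2.imwrite(f"pics/{n}0.png",im[:,:,::-1]); m=robot.camera_model(n)
    print(n,m["intrinsics"],m["R"],m["t"])
print(robot.get_state())
E
```

```text
pics
scene [[526.0296   0.     281.9606]
 [  0.     526.0296 202.6109]
 [  0.       0.       1.    ]] [[-0.2221  0.975   0.0028]
 [ 0.5958  0.138  -0.7912]
 [-0.7718 -0.1741 -0.6116]] [ 0.0669 -0.218   1.8095]
top [[489.8262   0.     279.1666]
 [  0.     489.8262 208.6552]
 [  0.       0.       1.    ]] [[ 0.0269 -0.9995 -0.0134]
 [-0.9936 -0.0253 -0.1102]
 [ 0.1098  0.0163 -0.9938]] [0.0571 0.5639 1.2749]
{'time_s': 0.1, 'joint_positions': array([-1.1462,  0.6899, -0.1945,  1.5662,  0.1573,  0.9025, -0.2151]), 'qvel': array([ 0.0004, -0.0001,  0.001 , -0.0034, -0.0011, -0.0005,  0.0011]), 'joint_torque': array([ -0.0033, -52.8497,  -1.2717, -15.3836,  -0.0526,   0.002 ,
         0.    ]), 'tcp_pos': array([0.2379, 0.5773, 0.238 ]), 'tool_rot': array([-0.6099, -3.0816,  0.0026]), 'contact_force': array([-0.6169,  0.8318,  0.2966]), 'wrist_torque': array([0.0347, 0.018 , 0.0435]), 'finger_force': 0.0, 'grip_width': 0.0883177900528916}
```

View pics/scene0.png

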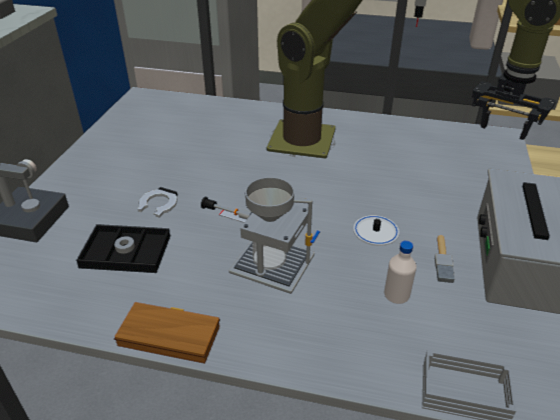

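View pics/top0.png

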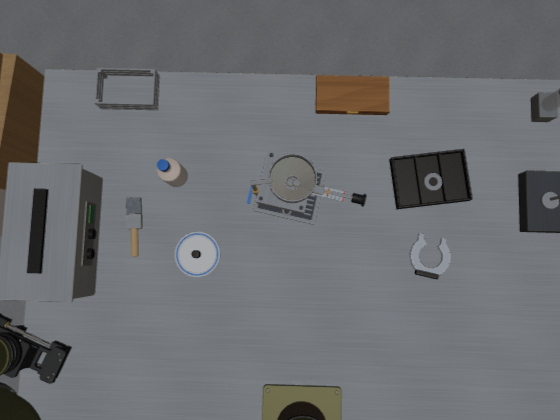

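The scene view shows the lid with its black knob at (377,226), the funnel mouth at about (270,190) and the pull knob at (208,203). In the top view the lid is at (197,254), the funnel rim at (292,179) and the pull knob at (358,199). Next I'll measure these.

```bash
cat > h.py <<'E'
from rig import robot
import cv2,numpy as np
from scipy.spatial.transform import Rotation as Ro
np.set_printoptions(precision=4,suppress=True)
M={n:robot.camera_model(n) for n in("scene","top")}
def ray(n,p):
    m=M[n];d=m["R"].T@np.linalg.inv(m["intrinsics"])@np.array([p[0],p[1],1.]);return -m["R"].T@m["t"],d
def onz(n,p,z):
    c,d=ray(n,p);return c+d*(z-c[2])/d[2]
def tri(ps,pt):
    A=[];b=[]
    for n,p in(("scene",ps),("top",pt)):
        c,d=ray(n,p);d/=np.linalg.norm(d);P=np.eye(3)-np.outer(d,d);A.append(P);b.append(P@c)
    return np.linalg.lstsq(np.vstack(A),np.hstack(b),rcond=None)[0]
def proj(n,X):
    m=M[n];q=m["intrinsics"]@(m["R"]@np.asarray(X)+m["t"]);return q[:2]/q[2]
def blobs(im,f,box,mn=3):
    x0,y0,x1,y1=box;c=im[y0:y1,x0:x1]
    hsv=cv2.cvtColor(c,cv2.COLOR_RGB2HSV).astype(int)
    k=f(hsv[...,0],hsv[...,1],hsv[...,2]).astype(np.uint8)
    n,l,s,ce=cv2.connectedComponentsWithStats(k)
    return [(s[i,4],(ce[i]+[x0,y0]).round(2),s[i,:4]+[x0,y0,0,0]) for i in range(1,n) if s[i,4]>=mn],k
def state():
    s=robot.get_state();R=Ro.from_rotvec(s["tool_rot"]).as_matrix()
    print("t",s["time_s"],"tcp",s["tcp_pos"],"R",R.tolist() and R.round(4).tolist(),"F",s["contact_force"],"w",s["grip_width"],"ff",s["finger_force"]);return s,R
E
python3 - <<'E'
from h import *
T=cv2.imread("pics/top0.png")[:,:,::-1].copy();S=cv2.imread("pics/scene0.png")[:,:,::-1].copy()
blue=lambda h,s,v:(h>95)&(h<130)&(s>90)
for n,im,box in(("top",T,(170,225,225,280)),("scene",S,(345,205,405,250))):
    b,k=blobs(im,blue,box);p=cv2.findNonZero(k)
    hull=cv2.convexHull(p);e=cv2.fitEllipse(hull);c=np.array(e[0])+box[:2]
    print(n,"lid ell",c,e[1],onz(n,c,.011))
    b,k=blobs(im,lambda h,s,v:v<45,box);print(" knob",b)
    for q in b: print(onz(n,q[1],.043),onz(n,q[1],.028))
for n,im,box in(("top",T,(315,180,375,212)),("scene",S,(195,190,250,225))):
    for nm,f in(("black",lambda h,s,v:v<40),("orange",lambda h,s,v:(h>5)&(h<22)&(s>130)),("red",lambda h,s,v:((h<5)|(h>174))&(s>110))):
        print(n,nm,[(a,c,onz(n,c,.136)) for a,c,_ in blobs(im,f,box,2)[0]])
a=cv2.resize(T[140:230,240:375],None,fx=5,fy=5,interpolation=cv2.INTER_CUBIC)[:, :, ::-1]
cv2.imwrite("pics/c1.png",np.clip(a.astype(float)*1.6,0,255))
a=cv2.resize(S[165:290,190:330],None,fx=4.8,fy=4.8,interpolation=cv2.INTER_CUBIC)[:, :, ::-1]
cv2.imwrite("pics/c2.png",np.clip(a.astype(float)*1.3,0,255))
E
```

```text
top lid ell [196.6759 253.8899] (41.11818313598633, 42.12966537475586) [0.4365 0.2906 0.011 ]
 knob [(np.int32(4), array([193.  , 252.25]), array([192, 251,   3,   3])), (np.int32(9), array([198.22, 254.67]), array([196, 252,   4,   6]))]
[0.4401 0.2946 0.043 ] [0.4404 0.2975 0.028 ]
[0.4342 0.2806 0.043 ] [0.4343 0.2833 0.028 ]
scene lid ell [380.5517 232.8692] (29.479808807373047, 54.13434982299805) [0.446  0.3032 0.011 ]
 knob [(np.int32(60), array([376.5 , 224.87]), array([374, 220,   6,  11]))]
[0.4541 0.2895 0.043 ] [0.4358 0.2897 0.028 ]
top black [(np.int32(88), array([358.83, 198.99]), array([ 0.5794, -0.1245,  0.136 ]))]
top orange [(np.int32(7), array([327.71, 191.71]), array([ 0.5956, -0.048 ,  0.136 ]))]
top red [(np.int32(2), array([343. , 197.5]), array([ 0.5822, -0.0857,  0.136 ]))]
scene black [(np.int32(106), array([207.49, 203.5 ]), array([ 0.5793, -0.126 ,  0.136 ]))]
scene orange [(np.int32(14), array([235.29, 211.21]), array([ 0.5931, -0.0501,  0.136 ]))]
scene red [(np.int32(6), array([221.5 , 211.17]), array([ 0.6005, -0.0828,  0.136 ]))][ WARN:0@0.035] global loadsave.cpp:1063 imwrite_ Unsupported depth image for selected encoder is fallbacked to CV_8U.
```

View pics/c1.png

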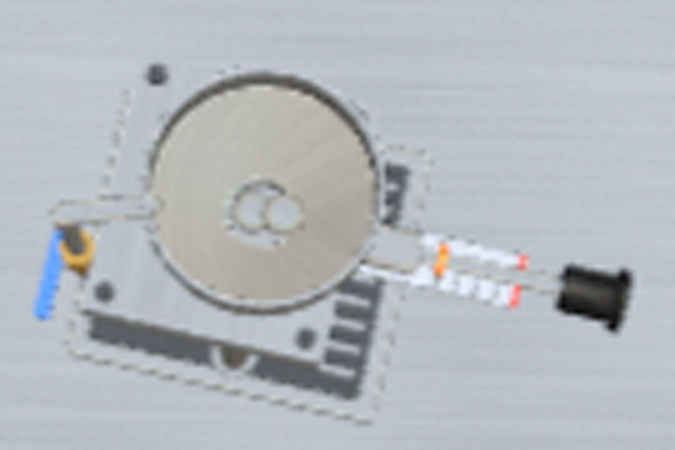

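View pics/c2.png

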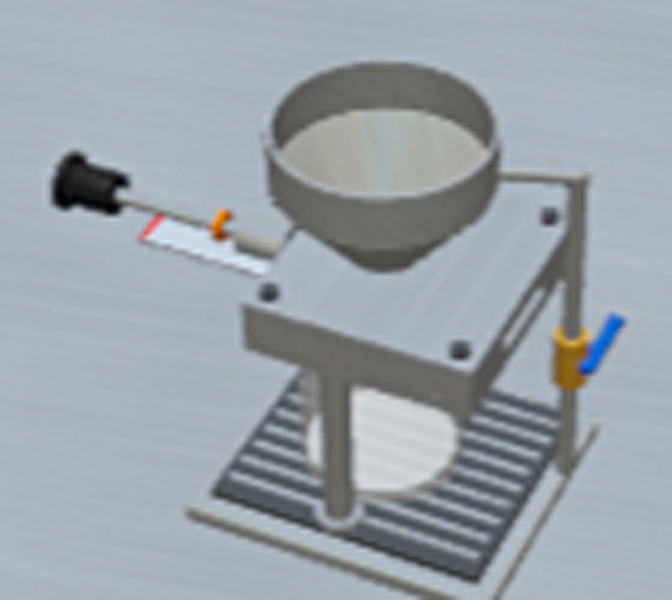

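The crops show the rim circle centred near top pixel (293,178.5) and the balls sitting in the throat. The orange index is at (328,192) and the red mark ends at (343,197). I'll take one refinement of the rim centre and work out the first move.

Run:
```python
from h import *
T=cv2.imread("pics/top0.png")[:,:,::-1].copy()
g=cv2.cvtColor(T[145:215,255:330],cv2.COLOR_RGB2GRAY);g=cv2.resize(g,None,fx=6,fy=6,interpolation=cv2.INTER_CUBIC)
for p2 in(30,60):
    c=cv2.HoughCircles(g,cv2.HOUGH_GRADIENT,1.5,5,param1=120,param2=p2,minRadius=125,maxRadius=160)
    if c is not None:
        for q in c[0][:4]:
            p=(q[:2]+.5)/6-.5+[255,145]; print(p,q[2]/6,onz("top",p,.227))
kn=np.array([.5793,-.1252]);ix=np.array([.5944,-.049]);d=(ix-kn)/np.linalg.norm(ix-kn);print("dir",d,"axis",kn+d*.168,ix+d*.091)
for n in M:
    c=-M[n]["R"].T@M[n]["t"];print(n,c)
s,R=state();print("to lid, tool axes cm",100*R.T@(np.array([.436,.290,.10])-s["tcp_pos"]))
```

```text
dir [0.1944 0.9809] axis [0.612  0.0396] [0.6121 0.0403]
scene [1.5413 0.2798 0.934 ]
top [0.4187 0.0506 1.3299]
t 0.1 tcp [0.2379 0.5773 0.238 ] R [[-0.9246, 0.3809, -0.0005], [0.3809, 0.9246, -0.0016], [-0.0001, -0.0016, -1.0]] F [-0.6169  0.8318  0.2966] w 0.0883177900528916 ff 0.0
to lid, tool axes cm [-29.2566 -19.0006  13.8333]
```

Call:
{"name": "arm_command", "arguments": {
  "xyz": [
    [-4,-2.6,0.8],
    [-4,-2.6,0.8],
    [-4,-2.6,0.8],
    [-4,-2.6,0.8],
    [-4,-2.6,0.8]
  ],
  "spin": [0,0,0,0,0],
  "claw": [60,60,60,60,60]
}}

```text
time_s: 0.6
tcp_pos: [0.3742, 0.3798, 0.1983]
tool_rot: [-0.609, -3.082, 0.0]
contact_force: [0.2, 0.3, -1.1]
grip_width: 0.0536
finger_force: 0.0
```

Call:
{"name": "arm_command", "arguments": {
  "xyz": [
    [-3.5,-2.3,1.5],
    [-3.5,-2.3,1.5],
    [-2.2,-1.4,2],
    [0,0,3],
    [0,0,1.8]
  ],
  "spin": [0,0,0,0,0],
  "claw": [60,60,60,60,60]
}}

```text
time_s: 1.1
tcp_pos: [0.4359, 0.2891, 0.0989]
tool_rot: [-0.614, -3.08, 0.003]
contact_force: [-1.0, -0.3, 0.4]
grip_width: 0.0529
finger_force: 0.0
```

Run:
```python
from h import *
T=robot.capture("top");cv2.imwrite("pics/t1.png",T[:,:,::-1])
s,R=state();print("to lid",100*R.T@(np.array([.436,.290,.017])-s["tcp_pos"]))
for p in((293.1,178.3),(292.5,178)):print(onz("top",p,.227))
```

```text
t 1.15 tcp [0.4344 0.2891 0.097 ] R [[-0.9242, 0.382, -0.0045], [0.382, 0.9242, -0.0035], [0.0028, -0.0049, -1.0]] F [-0.3149  0.0012 -1.136 ] w 0.052760101705165464 ff 0.0
to lid [-0.1406  0.1836  7.9965]
[0.611  0.0388 0.227 ]
[0.6117 0.0402 0.227 ]
```

Call:
{"name": "arm_command", "arguments": {
  "xyz": [
    [-0.1,0.1,2.5],
    [0,0,2.5],
    [0,0,1.8],
    [0,0,1.0],
    [0,0,0.1]
  ],
  "spin": [0,0,0,0,0],
  "claw": [60,60,60,60,60]
}}

```text
time_s: 1.65
tcp_pos: [0.4365, 0.2915, 0.021]
tool_rot: [-0.609, -3.081, 0.002]
contact_force: [-0.3, -0.3, -0.6]
grip_width: 0.0523
finger_force: 0.0
```

Call:
{"name": "arm_command", "arguments": {
  "xyz": [
    [0,0,0],
    [0,0,0],
    [0,0,0],
    [0,0,0],
    [0,0,0]
  ],
  "spin": [0,0,0,0,0],
  "claw": [10,10,10,10,10],
  "force": 20
}}

```text
time_s: 2.15
tcp_pos: [0.4371, 0.2913, 0.0223]
tool_rot: [0.61, 3.081, -0.0]
contact_force: [0.0, -0.6, 5.7]
grip_width: 0.0213
finger_force: 20.0
```

Call:
{"name": "arm_command", "arguments": {
  "xyz": [
    [0,0,-1],
    [0,0,-3],
    [0,0,-3],
    [0,0,-3],
    [0,0,-2]
  ],
  "spin": [0,0,0,0,0],
  "claw": [10,10,10,10,10],
  "force": 35
}}

```text
time_s: 2.65
tcp_pos: [0.4374, 0.2919, 0.1442]
tool_rot: [0.61, 3.08, 0.003]
contact_force: [1.4, 0.8, -1.1]
grip_width: 0.021
finger_force: 35.0
```

Run:
```python
from h import *
T=robot.capture("top");S=robot.capture("scene")
a=cv2.resize(S[120:260,320:460],None,fx=3.5,fy=3.5,interpolation=cv2.INTER_CUBIC)
b=cv2.resize(T[205:285,150:240],None,fx=3.5,fy=3.5,interpolation=cv2.INTER_CUBIC);b=cv2.copyMakeBorder(b,0,490-b.shape[0],0,0,cv2.BORDER_CONSTANT)
cv2.imwrite("pics/g1.png",cv2.convertScaleAbs(np.hstack([a,b])[:,:,::-1],alpha=1.3))
s,R=state()
t=np.array([.6118,.0396,.265]);print(100*(R.T@(t-s["tcp_pos"])))
```

```text
t 2.75 tcp [0.4384 0.2927 0.1446] R [[-0.9245, 0.3811, 0.0045], [0.3812, 0.9245, 0.0039], [-0.0027, 0.0053, -1.0]] F [-0.1181  1.005  -1.4602] w 0.020991784506252234 ff 34.99908305704594
[-25.7089 -16.7253 -12.0588]
```

View pics/g1.png

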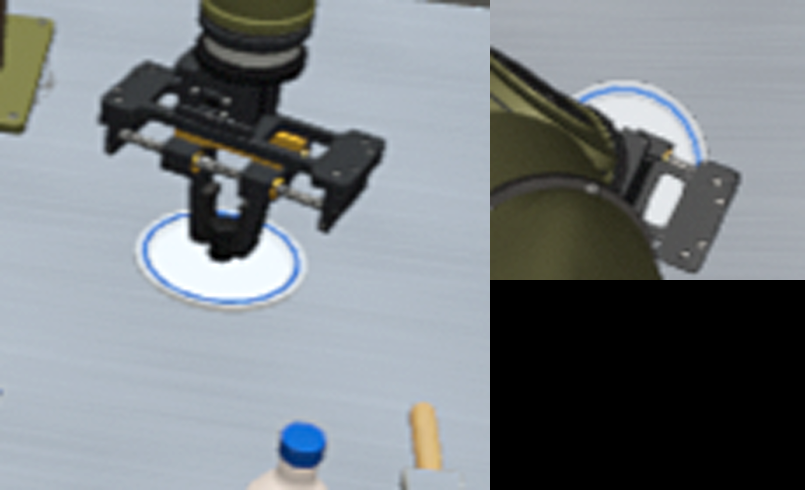

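The lid is gripped by its knob and hangs level, with its ring centre near scene pixel (383,193). Next it goes up and over to above the funnel.

Call:
{"name": "arm_command", "arguments": {
  "xyz": [
    [0,0,-4.5],
    [0,0,-4.5],
    [-3.9,-2.5,-1.2],
    [-3.9,-2.5,-1.2],
    [-3.9,-2.5,-1.2]
  ],
  "spin": [0,0,0,0,0],
  "claw": [10,10,10,10,10]
}}

```text
time_s: 3.25
tcp_pos: [0.5168, 0.1762, 0.2675]
tool_rot: [-0.608, -3.081, 0.001]
contact_force: [1.0, -0.0, -1.8]
grip_width: 0.0209
finger_force: 35.0
```

Call:
{"name": "arm_command", "arguments": {
  "xyz": [
    [-4,-2.6,-0.3],
    [-4,-2.6,-0.3],
    [-4,-2.6,-0.3],
    [-2,-1.4,0],
    [0,0,0]
  ],
  "spin": [0,0,0,0,0],
  "claw": [10,10,10,10,10]
}}

```text
time_s: 3.75
tcp_pos: [0.6123, 0.0332, 0.2749]
tool_rot: [-0.622, -3.079, 0.006]
contact_force: [-1.3, -0.5, -1.6]
grip_width: 0.0209
finger_force: 35.0
```

```bash
cat >> h.py <<'E'
def ring(im,n,box,z):
    b,k=blobs(im,lambda h,s,v:(h>95)&(h<130)&(s>70)&(v>70),box)
    k2,l=cv2.connectedComponents(cv2.dilate(k,np.ones((3,3))));
    p=cv2.findNonZero(k);e=cv2.fitEllipse(p);c=np.array(e[0])+box[:2]
    print(n,len(p),c,e[1],e[2],onz(n,c,z));return c
E
python3 - <<'E'
from h import *
s,R=state();S=robot.capture("scene");T=robot.capture("top")
z=s["tcp_pos"][2]-.009
u=proj("scene",[*s["tcp_pos"][:2],z]);print(u)
x,y=int(u[0]),int(u[1]);ring(S,"scene",(x-45,y-28,x+45,y+30),z)
cv2.imwrite("pics/s2.png",cv2.convertScaleAbs(cv2.resize(S[100:260,200:340],None,fx=3.6,fy=3.6)[:,:,::-1],alpha=1.3))
print(100*R.T@(np.array([.6118,.0396,.26])-s["tcp_pos"]))
E
```

```text
t 3.75 tcp [0.6123 0.0332 0.2749] R [[-0.9215, 0.3884, -0.001], [0.3884, 0.9215, -0.0036], [-0.0004, -0.0037, -1.0]] F [-1.3276 -0.4807 -1.584 ] w 0.020876141055109092 ff 34.99910166487098
[265.7778 176.0663]
scene 167 [265.9146 176.3695] (28.36969566345215, 49.32536697387695) 89.15214538574219 [0.6134 0.0338 0.2659]
[0.2924 0.5733 1.4874]
```

View pics/s2.png

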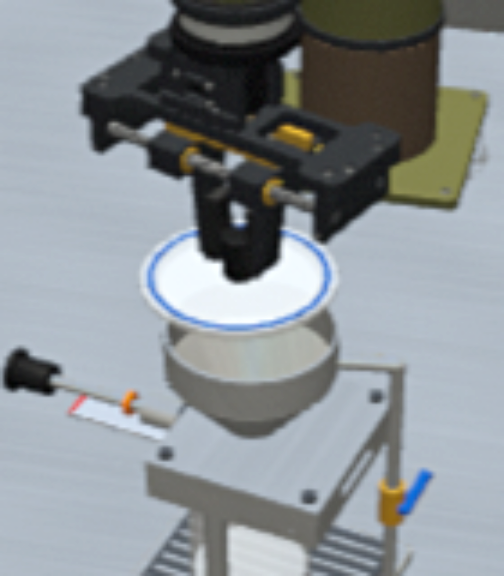

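The lid hangs level over the funnel, slightly to the −y side. Before lowering, I'll cross-check the rim centre in the same camera.

Run:
```python
from h import *
S=cv2.imread("pics/scene0.png")
g=cv2.resize(cv2.cvtColor(S,cv2.COLOR_BGR2GRAY),None,fx=4,fy=4,interpolation=cv2.INTER_CUBIC).astype(float)
gt=cv2.resize(cv2.cvtColor(cv2.imread("pics/top0.png"),cv2.COLOR_BGR2GRAY),None,fx=4,fy=4,interpolation=cv2.INTER_CUBIC).astype(float)
# outer rim edge: strongest gradient along radial rays through the predicted rim point
C=np.array([.6118,.0396,.227])
from scipy.ndimage import map_coordinates as mc
for n,G in(("scene",g),("top",gt)):
    A=[];bb=[]
    for a in np.arange(0,2*np.pi,np.pi/18):
        e=np.array([np.cos(a),np.sin(a),0]);r=np.arange(.047,.066,.0005)
        q=np.array([proj(n,C+e*k) for k in r])*4+1.5
        v=mc(G,[q[:,1],q[:,0]],order=1);d=np.abs(np.gradient(v));i=d.argmax()
        A.append([e[0],e[1],1]);bb.append(r[i])
    A=np.array(A);bb=np.array(bb)
    from scipy.optimize import least_squares
    f=least_squares(lambda x:A@x-bb,[0,0,.055],loss="soft_l1",f_scale=.001);print(n,f.x,(bb*1000).round(1))
```

```text
scene [0.0033 0.0016 0.054 ] [57.5 57.  56.5 58.  57.5 57.5 58.5 57.5 61.  53.  54.5 53.  52.5 52.
 52.5 52.  51.  52.5 51.5 50.5 50.5 51.  51.  51.  51.  52.  50.5 51.
 51.5 51.5 51.  59.5 64.5 56.5 56.5 57. ]
top [-0.0023  0.0004  0.0526] [50.  50.  50.  51.  51.  51.5 55.5 52.  51.5 55.5 54.  50.5 54.5 54.5
 57.5 54.5 54.  53.  57.  52.5 52.5 56.  53.  52.5 63.5 54.  55.5 54.5
 55.  49.5 48.5 48.5 53.  49.  49.  55. ]
```

Call:
{"name": "arm_command", "arguments": {
  "xyz": [
    [0.3,0.6,0.5],
    [0,0,1],
    [0,0,0.5],
    [0,0,0],
    [0,0,0]
  ],
  "spin": [0,0,0,0,0],
  "claw": [10,10,10,10,10]
}}

```text
time_s: 4.35
tcp_pos: [0.6103, 0.0461, 0.2565]
tool_rot: [-0.609, -3.082, 0.0]
contact_force: [-0.2, -0.6, -0.0]
grip_width: 0.0212
finger_force: 35.0
```

Run:
```python
from h import *
P=[]
for i in range(4):
    S=robot.capture("scene");P.append(robot.get_state()["tcp_pos"])
s,R=state();p=np.mean(P,0);print(np.array(P),p)
z=p[2]-.009;u=proj("scene",[*p[:2],z]);x,y=int(u[0]),int(u[1]);ring(S,"scene",(x-45,y-24,x+45,y+30),z)
print(100*R.T@(np.array([.612,.040,.240])-p))
```

```text
t 4.55 tcp [0.6107 0.0459 0.257 ] R [[-0.9246, 0.381, 0.0007], [0.381, 0.9246, 0.0001], [-0.0006, 0.0004, -1.0]] F [ 0.7486 -0.7519 -0.4941] w 0.02075971670941657 ff 34.9994383379817
[[0.6106 0.046  0.2568]
 [0.6107 0.0459 0.257 ]
 [0.6107 0.0459 0.257 ]
 [0.6107 0.0459 0.257 ]] [0.6107 0.0459 0.257 ]
scene 158 [271.6455 183.2581] (28.5838680267334, 48.86362838745117) 89.21643829345703 [0.6117 0.0463 0.248 ]
[-0.3459 -0.4989  1.6953]
```

Call:
{"name": "arm_command", "arguments": {
  "xyz": [
    [-0.3,-0.5,0],
    [0,0,0.5],
    [0,0,0],
    [0,0,0],
    [0,0,0]
  ],
  "spin": [0,0,0,0,0],
  "claw": [10,10,10,10,10]
}}

```text
time_s: 5.05
tcp_pos: [0.6114, 0.0403, 0.2517]
tool_rot: [-0.61, -3.082, -0.0]
contact_force: [0.1, 0.5, -1.8]
grip_width: 0.0213
finger_force: 35.0
```

Call:
{"name": "arm_command", "arguments": {
  "xyz": [
    [0,0,0.3],
    [0,0,0.3],
    [0,0,0.2],
    [0,0,0.2],
    [0,0,0]
  ],
  "spin": [0,0,0,0,0],
  "claw": [10,10,10,10,10]
}}

```text
time_s: 5.55
tcp_pos: [0.6113, 0.0402, 0.2416]
tool_rot: [-0.61, -3.082, -0.0]
contact_force: [0.3, 0.3, -0.7]
grip_width: 0.0212
finger_force: 35.0
```

Call:
{"name": "arm_command", "arguments": {
  "xyz": [
    [0,0,0.1],
    [0,0,0.1],
    [0,0,0.1],
    [0,0,0.1],
    [0,0,0]
  ],
  "spin": [0,0,0,0,0],
  "claw": [10,10,10,10,10]
}}

```text
time_s: 6.05
tcp_pos: [0.6115, 0.0402, 0.2412]
tool_rot: [0.61, 3.079, 0.0]
contact_force: [-7.4, -1.3, 20.2]
grip_width: 0.0208
finger_force: 35.0
```

Run:
```python
from h import *
S=robot.capture("scene");s,R=state();z=.231
u=proj("scene",[.6115,.0402,z]);x,y=int(u[0]),int(u[1]);ring(S,"scene",(x-45,y-24,x+45,y+30),z);print(u)
cv2.imwrite("pics/s3.png",cv2.convertScaleAbs(cv2.resize(S[130:250,200:340],None,fx=4,fy=4)[:,:,::-1],alpha=1.3))
```

```text
t 6.1 tcp [0.6115 0.0402 0.2412] R [[-0.9245, 0.3812, 0.0023], [0.3812, 0.9245, -0.0003], [-0.0022, 0.0006, -1.0]] F [-7.1981 -1.171  19.4731] w 0.02105786530034878 ff 35.00097591429949
scene 159 [269.2087 188.726 ] (28.671937942504883, 48.46388244628906) 89.18891143798828 [0.6106 0.0402 0.231 ]
[269.0975 188.9605]
```

View pics/s3.png

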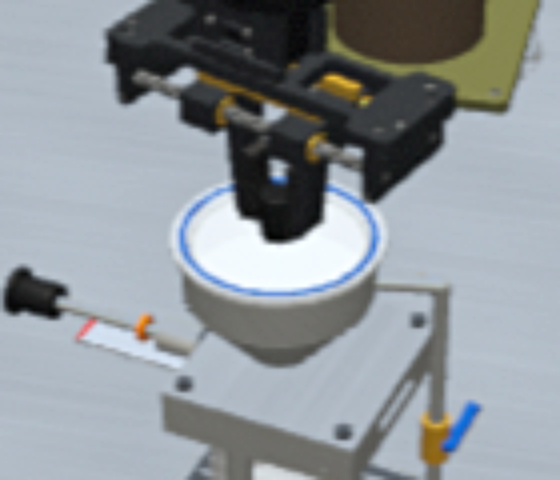

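The lid sits in the funnel mouth with its flange on the rim and 20 N down. I'll let go so it can settle, then press once more on the knob top.

Call:
{"name": "arm_command", "arguments": {
  "xyz": [
    [0,0,-0.2],
    [0,0,0],
    [0,0,0],
    [0,0,0],
    [0,0,0]
  ],
  "spin": [0,0,0,0,0],
  "claw": [10,40,50,50,50]
}}

```text
time_s: 6.6
tcp_pos: [0.6113, 0.0402, 0.2393]
tool_rot: [-0.61, -3.081, -0.0]
contact_force: [-0.2, 0.2, -0.8]
grip_width: 0.0439
finger_force: 0.0
```

Call:
{"name": "arm_command", "arguments": {
  "xyz": [
    [0,0,-1],
    [0,0,-2],
    [0,0,-1],
    [0,0,0],
    [0,0,0]
  ],
  "spin": [0,0,0,0,0],
  "claw": [50,50,50,0,0]
}}

```text
time_s: 7.1
tcp_pos: [0.6113, 0.0401, 0.2797]
tool_rot: [0.61, 3.082, -0.0]
contact_force: [1.0, -0.2, 0.3]
grip_width: 0.0299
finger_force: 0.0
```

Run:
```python
from h import *
S=robot.capture("scene");s,R=state();z=.231
u=proj("scene",[.6115,.0402,z]);x,y=int(u[0]),int(u[1]);ring(S,"scene",(x-45,y-24,x+45,y+30),z)
```

```text
t 7.15 tcp [0.611  0.04   0.2792] R [[-0.9246, 0.3809, -0.0009], [0.3809, 0.9246, -0.0002], [0.0008, -0.0005, -1.0]] F [ 0.0265 -0.6931  0.2021] w 0.026215668769508094 ff 0.0
scene 177 [269.2343 188.7486] (28.752267837524414, 48.399169921875) 89.27796173095703 [0.6106 0.0403 0.231 ]
```

Call:
{"name": "arm_command", "arguments": {
  "xyz": [
    [0,0,0],
    [0,0,0.5],
    [0,0,0.5],
    [0,0,0.4],
    [0,0,0.1]
  ],
  "spin": [0,0,0,0,0],
  "claw": [0,0,0,0,0]
}}

```text
time_s: 7.65
tcp_pos: [0.6109, 0.0401, 0.2637]
tool_rot: [-0.61, -3.08, 0.001]
contact_force: [0.1, 0.5, -0.2]
grip_width: 0.0007
finger_force: 0.0
```

Call:
{"name": "arm_command", "arguments": {
  "xyz": [
    [0,0,0.1],
    [0,0,0.1],
    [0,0,0.1],
    [0,0,0],
    [0,0,0]
  ],
  "spin": [0,0,0,0,0],
  "claw": [0,0,0,0,0]
}}

```text
time_s: 8.15
tcp_pos: [0.6115, 0.0402, 0.2625]
tool_rot: [0.61, 3.081, 0.0]
contact_force: [-1.9, -0.2, 5.7]
grip_width: -0.0001
finger_force: 2.8
```

Call:
{"name": "arm_command", "arguments": {
  "xyz": [
    [0,0,0.1],
    [0,0,0.1],
    [0,0,0],
    [0,0,0],
    [0,0,0]
  ],
  "spin": [0,0,0,0,0],
  "claw": [0,0,0,0,0]
}}

```text
time_s: 8.65
tcp_pos: [0.6115, 0.0402, 0.2624]
tool_rot: [0.61, 3.08, 0.0]
contact_force: [-5.7, -0.2, 17.3]
grip_width: 0.0007
finger_force: 8.2
```

Call:
{"name": "arm_command", "arguments": {
  "xyz": [
    [0,0,-0.3],
    [0,0,-1],
    [0,0,-3],
    [0,0,0],
    [0,0,0]
  ],
  "spin": [0,0,8,8,8],
  "claw": [0,0,0,0,50]
}}

```text
time_s: 9.15
tcp_pos: [0.6121, 0.0403, 0.304]
tool_rot: [1.245, 2.882, 0.002]
contact_force: [-1.3, -0.5, 0.2]
grip_width: 0.0069
finger_force: 0.0
```

Run:
```python
from h import *
S=robot.capture("scene");s,R=state();z=.231
u=proj("scene",[.6115,.0402,z]);x,y=int(u[0]),int(u[1]);ring(S,"scene",(x-45,y-24,x+45,y+30),z)
d=np.array([.1944,.9809,0]);a=np.array([.612,.040,0]);k=a-d*.164+[0,0,.136];print("knob",k)
print("tool",100*R.T@(k+[0,0,.10]-s["tcp_pos"]),"spin",np.degrees(np.arctan2(R[1,0],R[0,0])-np.arctan2(d[1],d[0])),s["joint_positions"])
```

```text
t 9.2 tcp [0.6118 0.0405 0.3035] R [[-0.6821, 0.7313, 0.0014], [0.7313, 0.6821, 0.0005], [-0.0006, 0.0013, -1.0]] F [-0.1478  0.5982  0.6676] w 0.010575975393733447 ff 0.0
scene 185 [269.2033 188.7321] (28.7020320892334, 48.40477752685547) 89.22799682617188 [0.6106 0.0402 0.231 ]
knob [ 0.5801 -0.1209  0.136 ]
tool [ -9.6337 -13.329    6.7358] spin 54.21741977333 [-0.0399  0.6038 -0.1796  1.5216  0.1187  1.0254  0.5007]
```

The lid hasn't moved since it was pressed at 17 N. Now I'll turn the wrist to line up with the gate.

Call:
{"name": "arm_command", "arguments": {
  "xyz": [
    [0,0,0],
    [0,0,0],
    [0,0,0],
    [0,0,0],
    [0,0,0]
  ],
  "spin": [8,8,8,8,8],
  "claw": [60,60,60,60,60]
}}

```text
time_s: 9.7
tcp_pos: [0.6114, 0.0403, 0.3026]
tool_rot: [-2.153, -2.287, -0.0]
contact_force: [-0.0, -0.5, -0.1]
grip_width: 0.0505
finger_force: 0.0
```

Call:
{"name": "arm_command", "arguments": {
  "xyz": [
    [0,0,0],
    [0,0,0],
    [-4,0,0],
    [-4.5,0,0],
    [-4.5,0,0]
  ],
  "spin": [7,7.2,0,0,0],
  "claw": [60,60,60,60,60]
}}

```text
time_s: 10.2
tcp_pos: [0.5873, -0.0884, 0.3026]
tool_rot: [-2.412, -2.013, -0.0]
contact_force: [0.6, -0.1, 0.3]
grip_width: 0.0528
finger_force: 0.0
```

Call:
{"name": "arm_command", "arguments": {
  "xyz": [
    [-3.4,0,0],
    [0,0,3],
    [0,0,3],
    [0,0,0.6],
    [0,0,0]
  ],
  "spin": [0,0,0,0,0],
  "claw": [60,60,60,60,60]
}}

```text
time_s: 10.7
tcp_pos: [0.5808, -0.1206, 0.236]
tool_rot: [-2.414, -2.008, 0.002]
contact_force: [-0.0, -0.3, 0.2]
grip_width: 0.0528
finger_force: 0.0
```

Run:
```python
from h import *
S=robot.capture("scene");T=robot.capture("top");s,R=state()
k=np.array([.5801,-.1209,.117]);print(100*R.T@(k-s["tcp_pos"]),np.degrees(np.arctan2(R[1,0],R[0,0])))
cv2.imwrite("pics/s4.png",cv2.convertScaleAbs(cv2.resize(S[120:260,160:320],None,fx=4,fy=4)[:,:,::-1],alpha=1.3))
```

```text
t 10.8 tcp [ 0.5822 -0.1209  0.2379] R [[0.1824, 0.9832, 0.002], [0.9832, -0.1824, -0.0002], [0.0002, 0.002, -1.0]] F [-0.2549 -0.4832  1.098 ] w 0.052453974999337745 ff 0.0
[-0.0417 -0.2317 12.086 ] 79.48800461784661
```

View pics/s4.png

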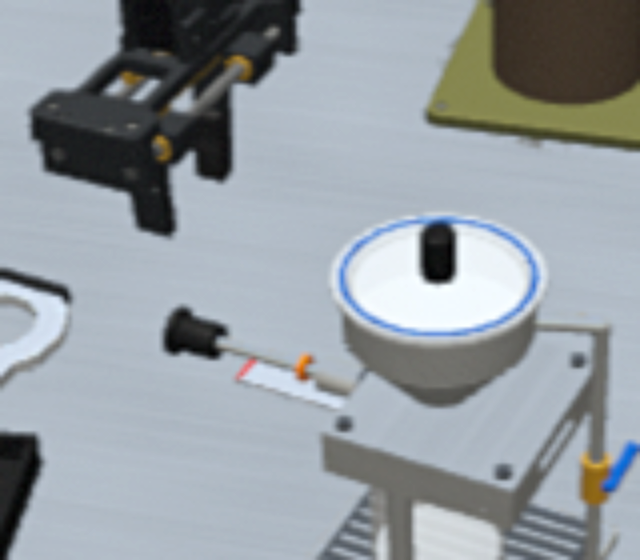

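The lid is seated level and the fingers are above the pull knob, which is at crop (195,332). I'll descend and grip.

Call:
{"name": "arm_command", "arguments": {
  "xyz": [
    [-0.1,-0.1,3.5],
    [0,0,3.5],
    [0,0,2.5],
    [0,0,1.5],
    [0,0,0.9]
  ],
  "spin": [0,0,0,0,0],
  "claw": [60,60,60,60,60]
}}

```text
time_s: 11.3
tcp_pos: [0.5808, -0.1217, 0.1177]
tool_rot: [2.415, 2.008, 0.001]
contact_force: [-0.2, -0.2, 0.3]
grip_width: 0.0527
finger_force: 0.0
```

Call:
{"name": "arm_command", "arguments": {
  "xyz": [
    [0,0,0],
    [0,0,0],
    [0,0,0],
    [0,0,0],
    [0,0,0]
  ],
  "spin": [0,0,0,0,0],
  "claw": [10,10,10,10,10],
  "force": 35
}}

```text
time_s: 11.8
tcp_pos: [0.5812, -0.122, 0.1187]
tool_rot: [2.416, 2.006, 0.003]
contact_force: [1.0, 0.1, 3.0]
grip_width: 0.0225
finger_force: 34.9
```

Call:
{"name": "arm_command", "arguments": {
  "xyz": [
    [-0.8,0,0],
    [-0.8,0,0],
    [-0.8,0,0],
    [-0.8,0,0],
    [-0.8,0,0]
  ],
  "spin": [0,0,0,0,0],
  "claw": [10,10,10,10,10]
}}

```text
time_s: 12.3
tcp_pos: [0.574, -0.1574, 0.1186]
tool_rot: [-2.412, -2.008, -0.008]
contact_force: [1.6, 9.4, 7.7]
grip_width: 0.0228
finger_force: 34.9
```

```bash
cat > chk.py <<'E'
from h import *
S=robot.capture("scene");T=robot.capture("top");s,R=state()
d=np.array([.1944,.9809,0]);a=np.array([.612,.040,0])
print("along tool x moved", (s["tcp_pos"]-[.5811,-.122,.118])@d)
for n,im in(("scene",S),("top",T)):
    u=proj(n,a-d*.12+[0,0,.13]).astype(int);box=(u[0]-30,u[1]-20,u[0]+30,u[1]+20)
    for nm,f,z in(("orange",lambda h,s,v:(h>5)&(h<22)&(s>130),.136),("red",lambda h,s,v:((h<5)|(h>174))&(s>110),.125)):
        print(n,nm,[(int(A),c,round(float((a-onz(n,c,z))@d*1000),1)) for A,c,_ in blobs(im,f,box,2)[0]])
u=proj("scene",[.6115,.0402,.231]);x,y=int(u[0]),int(u[1]);ring(S,"scene",(x-45,y-24,x+45,y+30),.231)
cv2.imwrite("pics/chk.png",cv2.convertScaleAbs(cv2.resize(S[130:290,170:330],None,fx=3.7,fy=3.7,interpolation=cv2.INTER_CUBIC)[:,:,::-1],alpha=1.3))
E
python3 chk.py
```

```text
t 12.4 tcp [ 0.5736 -0.159   0.1186] R [[0.1829, 0.9831, 0.0019], [0.9831, -0.1829, 0.0039], [0.0041, 0.0011, -1.0]] F [0.6858 8.1231 7.3992] w 0.0227173516362255 ff 34.89977091550827
along tool x moved -0.03771130310038575
scene orange [(8, array([195.38, 192.  ]), 221.5), (13, array([222.31, 207.38]), 128.1)]
scene red [(4, array([221.  , 211.75]), 130.1)]
top orange [(8, array([342.88, 195.38]), 127.8)]
top red []
scene 182 [269.219  188.7508] (28.707468032836914, 48.414127349853516) 89.2831039428711 [0.6107 0.0403 0.231 ]
```

View pics/chk.png

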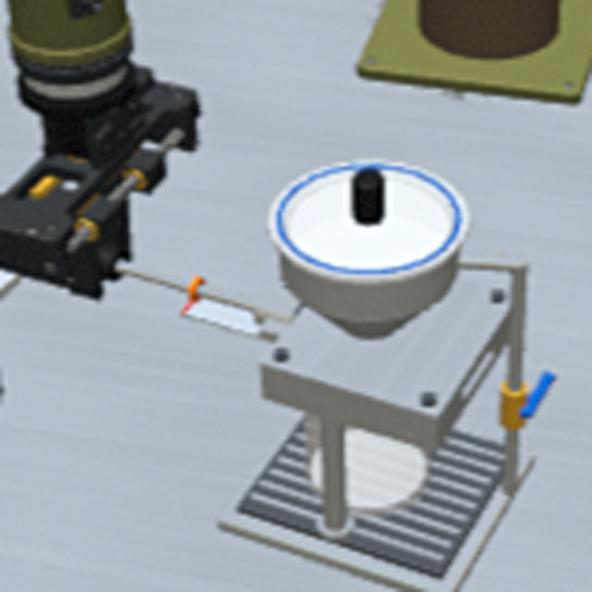

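The index is about 3 mm short of the mark, with the gate near 37 mm and the lid unmoved. I'll pull it a little further.

Call:
{"name": "arm_command", "arguments": {
  "xyz": [
    [-0.2,0,0],
    [-0.1,0,0],
    [0,0,0],
    [0,0,0],
    [0,0,0]
  ],
  "spin": [0,0,0,0,0],
  "claw": [10,10,10,10,10]
}}

```text
time_s: 12.9
tcp_pos: [0.5733, -0.1603, 0.1186]
tool_rot: [-2.412, -2.008, -0.007]
contact_force: [0.8, 8.5, 7.1]
grip_width: 0.0227
finger_force: 34.9
```

Call:
{"name": "arm_command", "arguments": {
  "xyz": [
    [0,0,0],
    [0,0,0],
    [0,0,0],
    [0,0,0],
    [0,0,0]
  ],
  "spin": [0,0,0,0,0],
  "claw": [10,10,10,10,10]
}}

```text
time_s: 13.4
tcp_pos: [0.5734, -0.1603, 0.1186]
tool_rot: [-2.412, -2.008, -0.007]
contact_force: [1.5, 7.9, 8.3]
grip_width: 0.0228
finger_force: 34.9
```

```bash
python3 chk.py
python3 - <<'E'
from h import *
S=robot.capture("scene");O=cv2.imread("pics/scene0.png")[:,:,::-1]
f=lambda i:cv2.resize(i[225:290,235:310],None,fx=5,fy=5,interpolation=cv2.INTER_CUBIC)
cv2.imwrite("pics/bk.png",cv2.convertScaleAbs(np.hstack([f(O),f(S)])[:,:,::-1],alpha=1.3))
E
```

```text
t 13.5 tcp [ 0.5733 -0.1603  0.1186] R [[0.1813, 0.9834, 0.0018], [0.9834, -0.1813, 0.005], [0.0052, 0.0009, -1.0]] F [0.7241 8.4173 7.2596] w 0.02290689481340615 ff 34.914054572582245
along tool x moved -0.039050098031673544
scene orange [(3, array([195., 192.]), 222.4), (13, array([221.15, 207.31]), 130.9)]
scene red [(4, array([221.  , 211.75]), 130.1)]
top orange [(7, array([343.43, 195.  ]), 128.9), (2, array([363.5, 214. ]), 186.3)]
top red []
scene 183 [269.2161 188.7438] (28.728675842285156, 48.401737213134766) 89.3097915649414 [0.6106 0.0403 0.231 ]
```

View pics/bk.png

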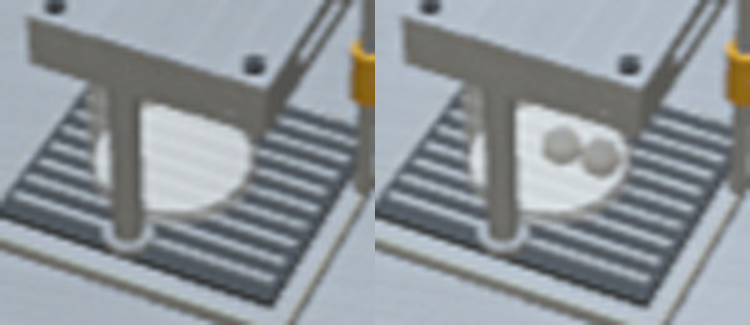

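Both balls are lying in the beaker, at right-half crop (560,147) and (600,158). The index is over the mark with the gate at about 39 mm, and the grip is holding.

```bash
python3 -c "
from rig import robot
print(robot.hand_in())"
```

```text
the job is handed in; nothing more can be done
None
```

I handed the job in at about 13.6 s: the lid is pressed down level on the funnel rim, both balls are in the beaker, and the gripper is still holding the gate about 39–40 mm out at the red mark; the hand-in returned no verdict.

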